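Square a graded set of pocket-flap templates into the corner tray

ROBOT

A 6-joint arm with a two-finger parallel gripper is mounted at the origin on a cart in front of the work surface, level with it; the furniture and walls round the work are solid. World frame = base frame: x ahead of the robot, y to its left, z up, the work surface at z = 0. Lengths are in m, angles in rad, forces in N, time in s.
With the tool pointing down it reaches from about 0.3 to 0.875 m from the base axis. Payload 6.4 kg.
Tool frame: the origin (TCP) lies at the very end of the fingers, on their centre line; the grasp point (between the pads) lies 19 mm behind it; z points along the fingers, y is the line along which they close (so a half turn about z gives the same grasp; the last joint's range is limited). The gripper opens to 85 mm and grips with 20 to 120 N. Pads are 22 mm wide; open, the fingers measure 114 mm over their backs; the gripper's body (76 mm by 85 mm) begins 54 mm behind the grasp point. The pads swing forward as they close: fully open they stand 13 mm farther back than shut.
Start: joints at [0.909, 0.181, 1.607, -0, 1.354, -0.206], TCP at [0.253, 0.516, 0.231] pointing down, gripper open.
Joint ranges: [-2.99, 2.99], [-0.89, 2.07], [0.3, 2.58], [-1.14, 4.28], [0, 2.63], [-3.12, 3.12]. Speed limits (rad/s): [2.57, 2.57, 3.01, 3.14, 3.14, 3.14].

INTERFACE

Orientations are given as a unit quaternion [w, x, y, z].
In Python, from workcell import arm gives the robot as it stands.
- The arm moves only by the shell command python3 -m jog 'ROWS' [FORCE]. ROWS is JSON, a list of rows, each a list of 3 entries, a list of its own where there are three numbers: the shift along the world's x, y, z in m, then the turn about the world's z in degrees, then the finger opening in m, from 0 to 0.0854. A call has 1 to 10 rows; each row is the pose to reach, as a shift and turn from the pose commanded when the call began; what a row does not reach only later rows make up. A row lasts 1/8 s, in which the tool goes at most 62.5 mm and 10.7 degrees, less where a joint would pass 70% of its speed; a pose out of reach is approached as far as the arm can. A call with a gripper value outside its range is refused whole. The fingers move at their own pace and stop on an object; FORCE is the grip in N (left out, the last holds). Time passes only in rows, so rows that repeat a pose let the fingers close. It gives the time, the measured TCP pose, the force, the opening and the grip force at its end, in the units of the state.
- arm.get_obs(): the state, without advancing time (a new reading comes with each control period).
- arm.read_camera(name): name is "side" or "top"; returns the picture (480x640x3 uint8, blue, green, red); there is no depth.
- arm.calibration(name): a dict with "intrinsics" (3x3 intrinsics, pixels), "k1" (the pictures are not rectified: a ray, as slopes to the right and down, at radius r is drawn at 1 + k1 r^2 times it, then the intrinsics apply), "view" (4x4, takes a point from world to camera coordinates). Camera axes: x right, y down, z forward; pixel columns grow to the right and rows downward; lengths in m; the calibration is good to about 2 mm. A picture is of the moment at which its call begins. calibration takes no time and is no camera call.
- arm.finish_job(): hands the job in; it is judged then, once.
The state is a dict: "time_s": time; "joints": joint angles; "joint_velocities": joint speeds; "tau": joint torques, N m; "position": TCP position; "tcp_rot": TCP orientation; "force": force on the tool from outside, world axes, zero at the start; "moment": the same for the moment, N m; "opening": opening from 0.0 (shut) to 1.0 (fully open); "finger_force": force on a finger pad.
Only numpy, scipy, OpenCV 4.12 (cv2) and the standard library are available. Lean on these libraries where they do the work, as an engineer would, in place of code of your own. Each camera call takes 0.05 s, during which the arm holds its last target. There are 200 camera calls.

TASK

Put the three plywood pocket-flap templates away as a nested set in the squaring tray: lay them flat one on another, largest at the bottom and smallest on top, each with its straight long edge flush against the far, notched fence and its right-hand end flush against the side fence. Then swing the steel hold-down strap over so that its rubber foot rests on the stack, and let go. Do not knock over or shift the thread cones and the spool standing about.

Things in the scene. Friction and masses are not known exactly. Their poses are not given: they have to be found in the camera images.
- large_center (a point): centre (half-way up) of the large plywood pocket-flap template: flat plate 132 mm long (its y), 60 mm wide (its x), 6 mm thick, about 50 g. Its +x long edge is straight with square corners; the two corners of its -x long edge are rounded (radius 16 mm). A small hanging hole near the middle of the straight edge. Starts flat on the ironing top, z up
- large_edge (a point): middle of the large template's straight long edge, half-way up its 6 mm thickness: 30 mm along its own +x from its centre
- medium_center (a point): centre (half-way up) of the medium plywood pocket-flap template: flat plate 114 mm long (its y), 52 mm wide (its x), 6 mm thick, about 40 g. Its +x long edge is straight with square corners; the two corners of its -x long edge are rounded (radius 16 mm). A small hanging hole near the middle of the straight edge. Starts flat on the ironing top, z up
- medium_edge (a point): middle of the medium template's straight long edge, half-way up its 6 mm thickness: 26 mm along its own +x from its centre
- small_center (a point): centre (half-way up) of the small plywood pocket-flap template: flat plate 96 mm long (its y), 44 mm wide (its x), 6 mm thick, about 30 g. Its +x long edge is straight with square corners; the two corners of its -x long edge are rounded (radius 16 mm). A small hanging hole near the middle of the straight edge. Starts flat on the ironing top, z up
- small_edge (a point): middle of the small template's straight long edge, half-way up its 6 mm thickness: 22 mm along its own +x from its centre
- tray_corner (a point): inner corner of the fixed wooden squaring tray at floor level (floor 9 mm above the ironing top). Templates belong at tray -x (towards the robot) and +y (left) of it. Far fence: inner face x = 0, from y = -12 to 146 mm; side fence: inner face y = 0, from x = 0 to -78 mm; both 12 mm thick, 22 mm high above the floor. The floor ends at x = -78, y = 146 mm
- notch (a point): middle of the finger notch in the far fence: on the line of its inner face, 48 mm left of tray_corner (tray y), at floor level. The notch is 52 mm wide (tray y 22 to 74 mm), cut right through the fence down to floor level, with nothing behind it; axes as tray_corner
- holddown (a joint): hinged steel hold-down strap. 0 = level over the tray, its rubber foot (11 mm across, 31 mm from the hinge) just resting on a stack of three templates; grows as it swings up and back; 1.57 upright, stop at 2.0. Starts leaning back, at 1.7 to 2.0, and stays back by itself; pushed forward below about 1.1 it falls by itself. Under 1 N moves it
- hinge (a point): hinge axis of the hold-down strap, on top of the far fence, 6 mm behind its inner face, 88 mm left of tray_corner, 26 mm above the floor; the axis runs along tray y; axes as tray_corner
- strap_tip (a point): free end of the hold-down strap (14 mm wide, 3 mm thick), 41.5 mm from its hinge; a lip about 9 mm high turns up here on the side away from the rubber foot
- blue_cone: bystander: blue-grey thread cone, 67 mm across, 115 mm tall, standing behind the tray's right end; origin at the centre of its underside; loose, upright
- plum_cone: bystander: plum thread cone, 41 mm across, 75 mm tall, standing just beyond the tray's left end; origin at the centre of its underside; loose, upright
- white_cone: bystander: white thread cone, 58 mm across, 100 mm tall, near the front edge at the left; origin at the centre of its underside; loose, upright
- rose_spool: bystander: rose thread spool, 33 mm across, 46 mm tall, among the templates; origin at the centre of its underside; loose, upright

How it is judged:
By the outcome, as a careful person would: the job done as asked, in the order asked, and still so for the second after the job is handed in, with the robot touching nothing.
It also fails if it takes over 72 s, if anything falls off the work surface, if the arm or the gripper's body presses on something with over 40 N, if the wrist force passes 120 N, or if a joint passes its speed limit or range.

## Working session

There is one attempt and no reset: what is moved stays moved. The work goes in short steps, Python scripts to look and compute and a shell command to move; the robot and the scene stay as the last step left them, time stands still between calls to the robot, and variables do not carry over. Pictures are saved under pics/ and viewed, at most 10 in all, crops included, and the job is handed in when it is done.

```bash
mkdir -p pics; ls
python3 - <<'E'
from workcell import arm
import cv2,numpy as np
np.set_printoptions(precision=4,suppress=True)
for n in("top","side"):
    cv2.imwrite(f"pics/{n}0.png",arm.read_camera(n)); c=arm.calibration(n); print(n,c)
o=arm.get_obs(); print(o)
E
```

```text
pics
top {'intrinsics': array([[458.7452,   0.    , 311.982 ],
       [  0.    , 458.7452, 243.0374],
       [  0.    ,   0.    ,   1.    ]]), 'k1': -0.10097726226450982, 'view': array([[-0.0024, -0.9998,  0.0195,  0.0028],
       [-0.9846, -0.001 , -0.1746,  0.5304],
       [ 0.1746, -0.0196, -0.9844,  0.8769],
       [ 0.    ,  0.    ,  0.    ,  1.    ]])}
side {'intrinsics': array([[528.9833,   0.    , 317.9065],
       [  0.    , 528.9833, 236.5984],
       [  0.    ,   0.    ,   1.    ]]), 'k1': -0.1175203118925638, 'view': array([[ 0.8674, -0.4971, -0.0219, -0.476 ],
       [-0.2596, -0.4147, -0.8721,  0.1795],
       [ 0.4244,  0.7622, -0.4888,  1.0931],
       [ 0.    ,  0.    ,  0.    ,  1.    ]])}
{'time_s': 0.1, 'joints': array([ 0.9087,  0.1815,  1.6079, -0.    ,  1.3538, -0.2063]), 'joint_velocities': array([-0.0003, -0.0006, -0.0031,  0.0015,  0.0008, -0.0009]), 'tau': array([  0.0008, -44.5878, -35.2241,  -0.0003,   0.0041,  -0.    ]), 'position': array([0.2528, 0.5159, 0.2305]), 'tcp_rot': array([-0.0003,  0.2259,  0.9741, -0.0007]), 'force': array([ 0.026 , -0.6159, -0.078 ]), 'moment': array([-0.0053, -0.0281,  0.0015]), 'finger_force': 0.0, 'opening': 0.9993486338929201}
```

View pics/top0.png

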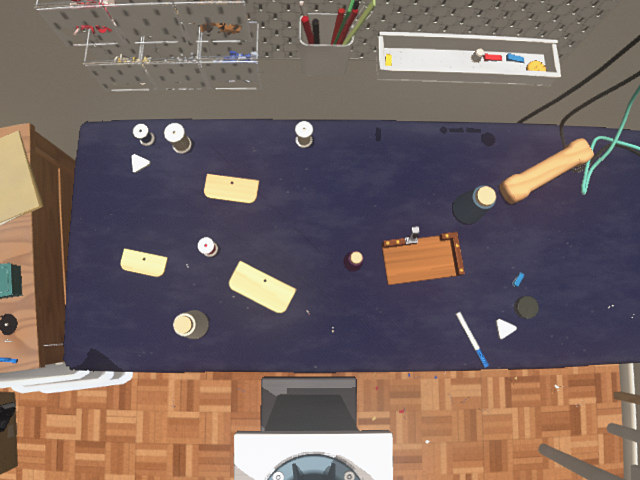

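View pics/side0.png

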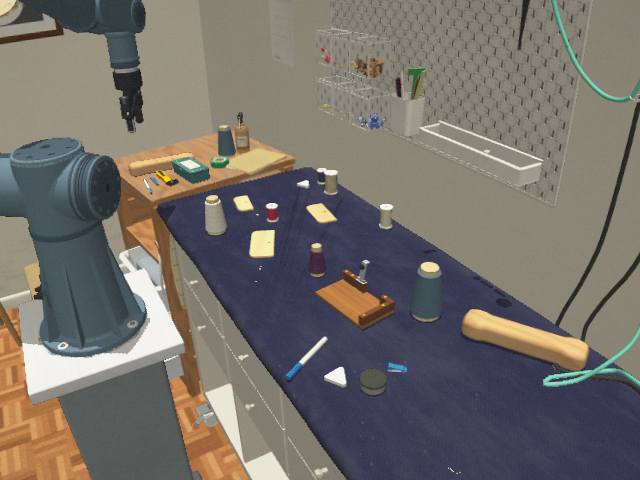

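The top view shows the large template at about (262,287), medium (231,188) and small (144,262). The tray is around (423,258), with its notched fence at the top, side fence on the right (460,255) and strap at (413,237). The blue cone is at (475,205), plum (355,260), white (190,323) and the spool (207,247). Next I measure the templates and zoom in on the tray.

```bash
cat > h.py <<'E'
from workcell import arm
import cv2,numpy as np
np.set_printoptions(precision=4,suppress=True)
CAL={n:arm.calibration(n) for n in("top","side")}
def ray(n,p):
    c=CAL[n];V=c["view"]
    s=cv2.undistortPoints(np.float64(p).reshape(-1,1,2),c["intrinsics"],np.array([c["k1"],0,0,0.])).reshape(-1,2)
    d=np.c_[s,np.ones(len(s))]@V[:3,:3]
    return -V[:3,:3].T@V[:3,3],d
def onz(n,p,z):
    o,d=ray(n,p); return o+d*((z-o[2])/d[:,2])[:,None]
def proj(n,P):
    c=CAL[n];q=np.atleast_2d(P)@c["view"][:3,:3].T+c["view"][:3,3]
    s=q[:,:2]/q[:,2:];r=(s**2).sum(1,keepdims=True);s=s*(1+c["k1"]*r)
    return s@c["intrinsics"][:2,:2].T+c["intrinsics"][:2,2]
def templates(im,z=.006):
    hsv=cv2.cvtColor(im,cv2.COLOR_BGR2HSV)
    m=cv2.inRange(hsv,(15,50,150),(35,200,255))
    m=cv2.morphologyEx(m,cv2.MORPH_CLOSE,np.ones((5,5)))
    out=[]
    for c in cv2.findContours(m,cv2.RETR_EXTERNAL,cv2.CHAIN_APPROX_NONE)[0]:
        if cv2.contourArea(c)<250: continue
        u,v,w,h=cv2.boundingRect(c)
        if not(80<u<300 and 130<v<315): continue
        W=onz("top",c.reshape(-1,2)+0.,z)[:,:2]
        r=cv2.minAreaRect(np.float32(W*1000)); out.append((u,v,r))
    return out
E
python3 - <<'E'
from h import *
im=cv2.imread("pics/top0.png")
for t in templates(im): print(t)
print("cam",ray("top",[[0,0]])[0],ray("side",[[0,0]])[0])
a=cv2.resize(im[190:300,340:500],None,fx=5,fy=5,interpolation=cv2.INTER_CUBIC)
cv2.imwrite("pics/trayt.png",a)
s=cv2.imread("pics/side0.png")
cv2.imwrite("pics/trays.png",cv2.resize(s[240:340,300:450],None,fx=5,fy=5,interpolation=cv2.INTER_CUBIC))
E
```

```text
(229, 261, ((444.0556945800781, 107.8612060546875), (133.31396484375, 61.644222259521484), 63.551246643066406))
(120, 249, ((495.26446533203125, 357.7967529296875), (97.22303009033203, 45.00931167602539), 78.66166687011719))
(204, 174, ((657.1405639648438, 176.70928955078125), (114.51122283935547, 53.04168701171875), 82.16791534423828))
cam [0.3692 0.0205 0.9558] [-0.0045 -0.9954  0.6804]
```

View pics/trayt.png

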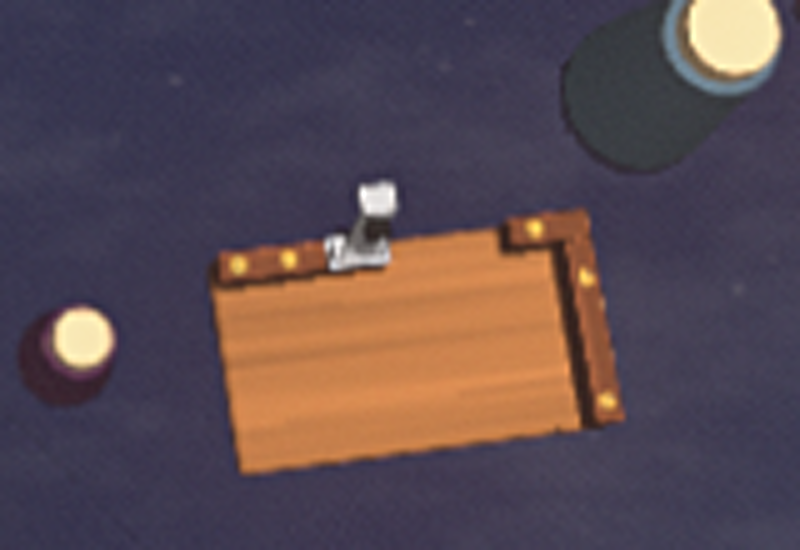

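View pics/trays.png

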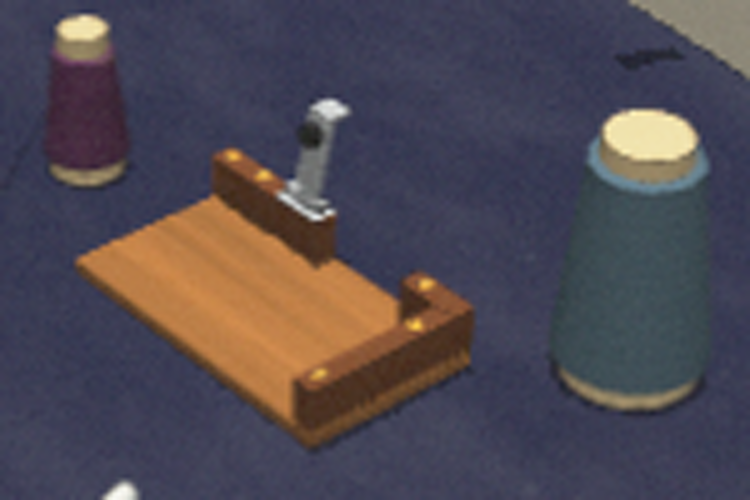

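The top crop shows the tray floor's front-left corner at (240,474) and inner floor corner at (549,250). The fence-top corners are at (587,210), (624,418) and (219,256). The side crop shows the strap leaning back, with the plum cone left of the tray and the blue cone behind its right end. I fit the tray pose from these corners.

```bash
cat > tray.py <<'E'
from h import *
c=np.array([(240,474),(581,430),(549,250),(587,210),(624,418),(219,256),(505,222),(213,285)],float)
L=np.array([(-78,146,9),(-78,0,9),(0,0,9),(12,-12,31),(-78,-12,31),(12,146,31),(12,22,31),(0,146,9)],float)/1000
full=(c+.5)/5-.5+[340,190]
W=np.array([onz("top",[p],l[2])[0] for p,l in zip(full,L)])
A=L[:,:2]-L[:,:2].mean(0);B=W[:,:2]-W[:,:2].mean(0)
th=np.arctan2((A[:,0]*B[:,1]-A[:,1]*B[:,0]).sum(),(A*B).sum())
R=np.array([[np.cos(th),-np.sin(th)],[np.sin(th),np.cos(th)]])
t=W[:,:2].mean(0)-R@L[:,:2].mean(0)
def T2W(x,y): return R@np.array([x,y])+t
E
python3 - <<'E'
from tray import *
print("theta",np.degrees(th),"corner",t); print("res mm",1000*(W[:,:2]-(L[:,:2]@R.T+t)))
# holes / straight-edge direction
im=cv2.imread("pics/top0.png")
for p in [(265,280),(144,259),(232,183)]: print(onz("top",[p],.006))
def f(p): return (np.array(p)+.5)/5-.5+[340,190]
print("strap tip",onz("top",[f((378,197))],.075), (onz("top",[f((378,197))],.075)[0,:2]-t)@R)
for n,p,z in (("blue",(734,38),.115),("plum",(84,338),.075)): 
    q=onz("top",[f(p)],z)[0]; print(n,q,(q[:2]-t)@R)
# side check
print(proj("side",[[*T2W(0,0),.009],[*T2W(-.078,.146),.009],[*T2W(.012,-.012),.031]]))
print(np.array([[ (77+.5)/5-.5+300,(263+.5)/5-.5+240],[473/5+300,308/5+240]]))
E
```

```text
theta 6.908868033459168 corner [ 0.545  -0.2909]
res mm [[-0.0185  0.1022]
 [ 0.2087 -0.7333]
 [-0.1665 -0.4215]
 [-0.5581  0.0217]
 [ 1.3471  0.1598]
 [-1.325  -0.603 ]
 [-1.6787  1.658 ]
 [ 2.191  -0.1839]]
[[0.4597 0.0992 0.006 ]]
[[0.5031 0.3553 0.006 ]]
[[0.6689 0.1738 0.006 ]]
strap tip [[ 0.5538 -0.2015  0.075 ]] [0.0195 0.0877]
blue [ 0.609  -0.3352  0.115 ] [ 0.0582 -0.0517]
plum [ 0.4975 -0.0834  0.075 ] [-0.0222  0.2117]
[[385.6037 308.9064]
 [313.9777 290.8309]
 [394.3291 300.8832]]
[[315.  292.2]
 [394.6 301.6]]
```

```bash
python3 -m jog '[[[0.181,-0.43,-0.05],-90.3,0.07],[[0.181,-0.43,-0.05],-90.3,0.07],[[0.181,-0.43,-0.05],-90.3,0.07],[[0.181,-0.43,-0.05],-90.3,0.07],[[0.181,-0.43,-0.05],-90.3,0.07],[[0.181,-0.43,-0.05],-90.3,0.07],[[0.181,-0.43,-0.05],-90.3,0.07],[[0.181,-0.43,-0.1],-90.3,0.07],[[0.181,-0.43,-0.15],-90.3,0.07],[[0.181,-0.43,-0.18],-90.3,0.07]]' 40
python3 - <<'E'
from h import *
a=arm.read_camera("top");b=arm.read_camera("side")
cv2.imwrite("pics/g1.png",np.hstack([cv2.resize(a[220:340,180:340],None,fx=2.5,fy=2.5),cv2.resize(b[200:320,180:340],None,fx=2.5,fy=2.5)]))
o=arm.get_obs();print(o["joints"],o["force"],o["tcp_rot"])
E
```

```text
time_s: 1.35
position: [0.4324, 0.0857, 0.0487]
tcp_rot: [-0.001, 0.851, 0.526, -0.001]
force: [0.9, -0.4, 0.7]
opening: 0.824
finger_force: 0.0
[-0.0738  0.1554  2.0655 -0.      0.9287  0.3878] [-0.0578  0.1011  0.2767] [-0.0023  0.8501  0.5266 -0.0032]
```

View pics/g1.png

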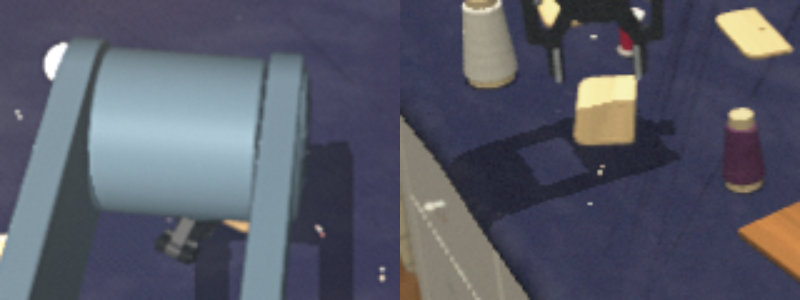

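The gripper straddles the large template, with one finger on each side. I descend in small steps to find the table.

```bash
python3 -m jog '[[[0.001,0.0,-0.03],0,0.07],[[0.001,0.0,-0.044],0,0.07],[[0.001,0.0,-0.047],0,0.07],[[0.001,0.0,-0.048],0,0.07]]'; python3 -m jog '[[[0,0,-0.001],0,0.07],[[0,0,-0.002],0,0.07]]';python3 -m jog '[[[0,0,-0.001],0,0.07],[[0,0,-0.002],0,0.07]]'; python3 -m jog '[[[0,0,-0.001],0,0.07],[[0,0,-0.002],0,0.07]]'
```

```text
time_s: 1.95
position: [0.4358, 0.0864, 0.0041]
tcp_rot: [0.0, 0.85, 0.527, 0.0]
force: [0.1, -0.2, 0.4]
opening: 0.82
finger_force: 0.0
time_s: 2.2
position: [0.4356, 0.0863, 0.0018]
tcp_rot: [0.0, 0.85, 0.527, 0.0]
force: [-0.0, 0.1, 0.0]
opening: 0.821
finger_force: 0.0
time_s: 2.45
position: [0.4352, 0.0863, -0.0007]
tcp_rot: [0.0, 0.85, 0.527, 0.0]
force: [-0.1, 0.0, 0.3]
opening: 0.821
finger_force: 0.0
time_s: 2.7
position: [0.4351, 0.0863, -0.0028]
tcp_rot: [-0.0, 0.85, 0.527, -0.0]
force: [-0.1, 0.9, 0.0]
opening: 0.819
finger_force: 0.0
```

```bash
python3 -m jog '[[[0,0,-0.001],0,0.07],[[0,0,-0.002],0,0.07]]'; python3 -m jog '[[[0,0,-0.001],0,0.07],[[0,0,-0.002],0,0.07]]'; python3 -m jog '[[[0,0,-0.001],0,0.07],[[0,0,-0.0015],0,0.07]]'
```

```text
time_s: 2.95
position: [0.435, 0.0863, -0.0048]
tcp_rot: [-0.0, 0.85, 0.527, -0.0]
force: [0.0, -0.0, -0.1]
opening: 0.82
finger_force: 0.0
time_s: 3.2
position: [0.4351, 0.0863, -0.0068]
tcp_rot: [-0.0, 0.85, 0.527, 0.0]
force: [-1.3, 0.8, 0.7]
opening: 0.821
finger_force: 0.0
time_s: 3.45
position: [0.4352, 0.0863, -0.0077]
tcp_rot: [-0.0, 0.85, 0.527, -0.0]
force: [-3.8, -0.7, 13.6]
opening: 0.819
finger_force: 6.8
```

```bash
python3 -m jog '[[[0,0,0.005],0,0.07],[[0,0,0.005],0,0.05],[[0,0,0.005],0,0.05],[[0,0,0.005],0,0.05]]' 40; python3 -m jog '[[[0,0,0.02],0,0.05],[[0,0,0.06],0,0.05],[[0,0,0.06],0,0.05]]'
```

```text
time_s: 3.95
position: [0.4355, 0.0863, -0.0024]
tcp_rot: [0.0, 0.85, 0.527, 0.0]
force: [-3.0, 1.1, 11.5]
opening: 0.687
finger_force: 40.3
time_s: 4.32
position: [0.4376, 0.0862, 0.0593]
tcp_rot: [0.002, 0.85, 0.527, 0.003]
force: [-0.9, 0.3, -1.1]
opening: 0.684
finger_force: 43.3
```

```bash
python3 -m jog '[[[0,0,0.06],0,0.05],[[0.02,-0.06,0.08],10,0.05],[[0.071,-0.335,0.08],33.4,0.05],[[0.071,-0.335,0.08],33.4,0.05],[[0.071,-0.335,0.08],33.4,0.05],[[0.071,-0.335,0.08],33.4,0.05],[[0.071,-0.335,0.08],33.4,0.05],[[0.071,-0.335,0.03],33.4,0.05],[[0.071,-0.335,-0.02],33.4,0.05],[[0.071,-0.335,-0.02],33.4,0.05]]'
python3 - <<'E'
from h import *
a=arm.read_camera("top");b=arm.read_camera("side")
cv2.imwrite("pics/p1.png",np.hstack([cv2.resize(a[190:310,340:500],None,fx=2.5,fy=2.5),cv2.resize(b[230:350,300:460],None,fx=2.5,fy=2.5)]))
o=arm.get_obs();print(o["position"],o["opening"],o["tcp_rot"])
from tray import *
print((o["position"][:2]-t)@R)
E
```

```text
time_s: 5.58
position: [0.502, -0.2458, 0.0313]
tcp_rot: [-0.006, 0.663, 0.749, -0.0]
force: [0.4, 0.4, -0.4]
opening: 0.685
finger_force: 43.7
[ 0.506  -0.2485  0.0368] 0.6830523966701788 [-0.0006  0.6627  0.7489 -0.    ]
[-0.0336  0.0468]
```

View pics/p1.png

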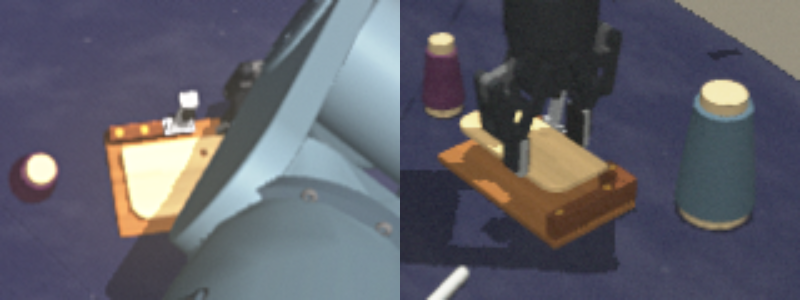

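The plate is held level over the tray and clear of the strap. I lower it and ease it into the corner.

```bash
python3 -m jog '[[[0,0,-0.015],0,0.05],[[0,0,-0.026],0,0.05],[[0,0,-0.0275],0,0.05]]'; python3 -m jog '[[[0.0002,-0.002,0],0,0.05],[[0.0004,-0.003,0],0,0.05],[[0.0005,-0.004,0],0,0.05]]';  python3 -m jog '[[[0.002,0.0002,0],0,0.05],[[0.003,0.0004,0],0,0.05]]'
```

```text
time_s: 6.05
position: [0.5057, -0.2482, 0.0088]
tcp_rot: [-0.0, 0.663, 0.749, -0.0]
force: [0.7, 0.5, -1.0]
opening: 0.681
finger_force: 43.7
time_s: 6.42
position: [0.5068, -0.2525, 0.0096]
tcp_rot: [-0.0, 0.663, 0.749, 0.0]
force: [1.3, 3.6, -0.3]
opening: 0.684
finger_force: 43.8
time_s: 6.68
position: [0.5094, -0.2521, 0.0092]
tcp_rot: [-0.0, 0.663, 0.749, -0.0]
force: [-2.2, 1.3, -0.2]
opening: 0.679
finger_force: 43.7
```

```bash
python3 -m jog '[[[0.001,0.0001,0],0,0.05],[[0.002,0.0002,0],0,0.05]]'; python3 -m jog '[[[0.0002,-0.0015,0],0,0.05],[[0.0002,-0.0015,-0.002],0,0.05],[[0.0002,-0.0015,-0.0025],0,0.05]]'
```

```text
time_s: 6.92
position: [0.5099, -0.2519, 0.0087]
tcp_rot: [-0.002, 0.663, 0.749, -0.001]
force: [-10.1, -1.2, 1.6]
opening: 0.68
finger_force: 43.9
time_s: 7.3
position: [0.5099, -0.2522, 0.0068]
tcp_rot: [-0.003, 0.663, 0.749, -0.0]
force: [-10.2, 5.7, 11.6]
opening: 0.682
finger_force: 45.1
```

Both fences and the floor are in contact, so I release, lift and look.

```bash
python3 -m jog '[[[0,0,0.001],0,0.07],[[0,0,0.001],0,0.07],[[0,0,0.03],0,0.07],[[0,0,0.09],0,0.07],[[0,0,0.13],0,0.062],[[0.145,0.415,0.13],-14.7,0.062],[[0.145,0.415,0.13],-14.7,0.062],[[0.145,0.415,0.13],-14.7,0.062],[[0.145,0.415,0.13],-14.7,0.062],[[0.145,0.415,0.13],-14.7,0.062]]'
python3 -m jog '[[[0.145,0.415,0.13],0,0.062]]' 2>/dev/null | head -0
python3 - <<'E'
from h import *
a=arm.read_camera("top")
cv2.imwrite("pics/l1.png",cv2.resize(a[190:310,340:500],None,fx=5,fy=5,interpolation=cv2.INTER_CUBIC))
cv2.imwrite("pics/full1.png",a)
o=arm.get_obs();print(o["time_s"],o["position"],o["opening"],o["tcp_rot"])
E
```

```text
time_s: 8.55
position: [0.6147, 0.0391, 0.1373]
tcp_rot: [0.001, 0.753, 0.658, 0.001]
force: [1.1, -0.3, 0.3]
opening: 0.723
finger_force: 0.0
8.725 [0.6364 0.1031 0.1576] 0.7288423082944645 [0.0004 0.7516 0.6596 0.0035]
```

View pics/l1.png

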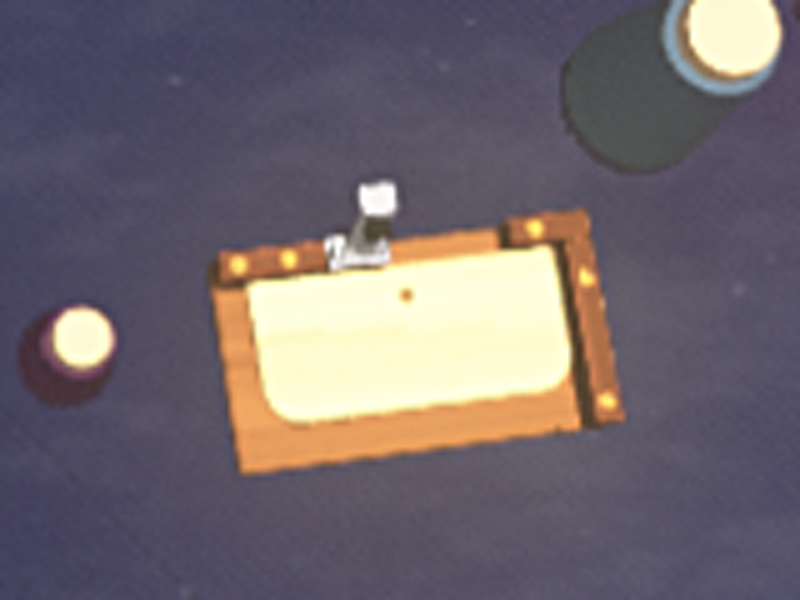

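The large template sits flush in both fences and nothing else has shifted. I settle the arm and go on to the medium one.

```bash
python3 -m jog '[[[0,0,0],0,0.062],[[0,0,0],0,0.062]]'
```

```text
time_s: 8.98
position: [0.633, 0.093, 0.154]
tcp_rot: [-0.0, 0.753, 0.658, -0.0]
force: [-0.5, 0.6, -0.5]
opening: 0.726
finger_force: 0.0
```

```bash
python3 -m jog '[[[0.022,0.069,-0.06],0,0.062],[[0.022,0.069,-0.11],0,0.062],[[0.022,0.069,-0.145],0,0.062],[[0.022,0.069,-0.1535],0,0.062],[[0.022,0.069,-0.1535],0,0.062],[[0.022,0.069,-0.1535],0,0.062]]'; python3 -m jog '[[[0,0,0],0,0.042],[[0,0,0],0,0.042],[[0,0,0],0,0.042],[[0,0,0],0,0.042]]' 40
```

```text
time_s: 9.72
position: [0.6575, 0.1621, 0.004]
tcp_rot: [0.001, 0.753, 0.657, 0.002]
force: [0.2, 0.5, 0.4]
opening: 0.725
finger_force: 0.0
time_s: 10.22
position: [0.6573, 0.1627, 0.0044]
tcp_rot: [0.001, 0.753, 0.658, 0.002]
force: [-1.1, -0.9, 8.3]
opening: 0.49
finger_force: 4.1
```

The fingers closed above the plate, so I reopen, go lower and retry.

```bash
python3 -m jog '[[[0,0,0.005],0,0.065],[[0,0,0.005],0,0.065],[[0,0,0.005],0,0.065]]'; python3 -m jog '[[[0,0,0],0,0.065],[[0,0,-0.004],0,0.065],[[0,0,-0.006],0,0.065],[[0,0,-0.006],0,0.065],[[0,0,-0.006],0,0.065]]'
```

```text
time_s: 10.6
position: [0.6552, 0.1629, 0.0061]
tcp_rot: [-0.0, 0.753, 0.658, 0.0]
force: [0.2, 0.1, 0.7]
opening: 0.764
finger_force: 0.0
time_s: 11.22
position: [0.6553, 0.1629, -0.0]
tcp_rot: [-0.0, 0.753, 0.658, -0.0]
force: [0.8, 0.3, -0.2]
opening: 0.761
finger_force: 0.0
```

Run:
```python
from h import *
a=arm.read_camera("side");t=arm.read_camera("top")
p=proj("side",arm.get_obs()["position"])[0];print(p)
u,v=int(p[0]),int(p[1])
cv2.imwrite("pics/m1.png",np.hstack([cv2.resize(a[v-60:v+40,u-50:u+50],(500,500),interpolation=cv2.INTER_CUBIC),cv2.resize(t[150:230,190:270],(300,300)).copy() if 0 else cv2.copyMakeBorder(cv2.resize(t[145:225,190:270],(300,300)),0,200,0,0,cv2.BORDER_CONSTANT)]))
print(arm.get_obs()["position"])
```

```text
[321.9975 215.9631]
[0.6554 0.1629 0.0001]
```

View pics/m1.png

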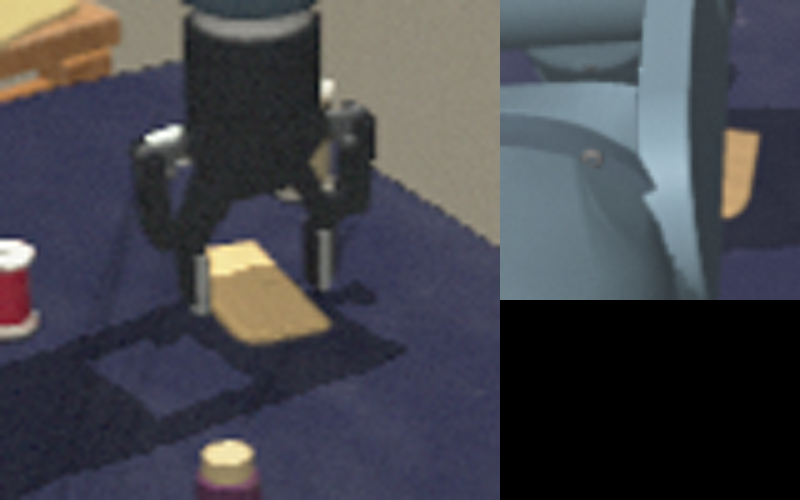

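The fingers straddle the plate at the table. I go slightly lower and close.

```bash
python3 -m jog '[[[0,0,-0.0017],0,0.065],[[0,0,-0.0017],0,0.065],[[0,0,-0.0015],0,0.048],[[0,0,-0.0015],0,0.044],[[0,0,-0.0015],0,0.044],[[0,0,-0.0015],0,0.044]]' 40
```

```text
time_s: 12.08
position: [0.6556, 0.1629, -0.0012]
tcp_rot: [0.0, 0.753, 0.658, 0.0]
force: [0.7, 0.1, 3.2]
opening: 0.589
finger_force: 41.8
```

```bash
python3 -m jog '[[[0,0,0.03],0,0.044],[[0,0,0.09],0,0.044],[[0,-0.03,0.14],0,0.044],[[-0.146,-0.41,0.14],14.6,0.044],[[-0.146,-0.41,0.14],14.6,0.044],[[-0.146,-0.41,0.14],14.6,0.044],[[-0.146,-0.41,0.14],14.6,0.044],[[-0.146,-0.41,0.14],14.6,0.044],[[-0.146,-0.41,0.14],14.6,0.044],[[-0.146,-0.41,0.14],14.6,0.044]]';python3 -m jog '[[[0,0,0],0,0.044],[[0,0,-0.05],0,0.044],[[0,0,-0.1],0,0.044],[[0,0,-0.1],0,0.044],[[0,0,-0.1],0,0.044]]'
```

```text
time_s: 13.32
position: [0.5077, -0.2498, 0.1384]
tcp_rot: [-0.0, 0.664, 0.747, -0.0]
force: [-0.2, 0.6, -0.7]
opening: 0.588
finger_force: 41.7
time_s: 13.95
position: [0.5104, -0.247, 0.04]
tcp_rot: [0.001, 0.663, 0.749, 0.0]
force: [0.8, -0.5, 0.1]
opening: 0.59
finger_force: 42.0
```

```bash
python3 -m jog '[[[0,0,-0.015],0,0.044],[[0,0,-0.0235],0,0.044],[[0,0,-0.0245],0,0.044]]'; python3 -m jog '[[[0.0002,-0.002,0],0,0.044],[[0.0004,-0.0035,0],0,0.044],[[0.0005,-0.0045,0],0,0.044]]';  python3 -m jog '[[[0.002,0.0002,0],0,0.044],[[0.003,0.0004,0],0,0.044]]'
```

```text
time_s: 14.32
position: [0.5091, -0.2469, 0.0138]
tcp_rot: [-0.0, 0.663, 0.748, 0.0]
force: [-1.4, 1.2, 3.8]
opening: 0.586
finger_force: 42.4
time_s: 14.7
position: [0.5099, -0.2519, 0.0142]
tcp_rot: [0.0, 0.663, 0.748, -0.0]
force: [0.1, -0.4, 0.3]
opening: 0.587
finger_force: 42.0
time_s: 14.95
position: [0.513, -0.2512, 0.0141]
tcp_rot: [0.0, 0.663, 0.748, 0.0]
force: [-0.9, 0.2, -0.2]
opening: 0.589
finger_force: 42.0
```

```bash
python3 -m jog '[[[0.0001,-0.001,0.0005],0,0.044],[[0.0002,-0.0018,0.0005],0,0.044]]'; python3 -m jog '[[[0.001,0.0001,0],0,0.044],[[0.002,0.0002,0],0,0.044]]'
```

```text
time_s: 15.2
position: [0.5128, -0.2519, 0.0143]
tcp_rot: [-0.001, 0.663, 0.748, 0.001]
force: [2.1, 6.5, 0.2]
opening: 0.586
finger_force: 42.1
time_s: 15.45
position: [0.5138, -0.2517, 0.0139]
tcp_rot: [-0.002, 0.663, 0.748, -0.0]
force: [-3.2, 4.3, 0.9]
opening: 0.587
finger_force: 42.1
```

```bash
python3 -m jog '[[[0.001,0.0001,0],0,0.044],[[0.0012,0.0001,0],0,0.044]]'; python3 -m jog '[[[0.0001,-0.0004,-0.001],0,0.044],[[0.0001,-0.0004,-0.0015],0,0.044]]'
```

```text
time_s: 15.7
position: [0.514, -0.2517, 0.0139]
tcp_rot: [-0.003, 0.663, 0.748, -0.001]
force: [-8.7, 2.4, 4.8]
opening: 0.585
finger_force: 42.5
time_s: 15.95
position: [0.514, -0.2518, 0.0137]
tcp_rot: [-0.003, 0.663, 0.748, -0.001]
force: [-13.5, 8.9, 19.8]
opening: 0.587
finger_force: 44.1
```

Medium is against both fences and pressed on the large one. I release it and go to the small one.

```bash
python3 -m jog '[[[0,0,0.001],0,0.062],[[0,0,0.001],0,0.062],[[0,0,0.03],0,0.062],[[0,0,0.09],0,0.062],[[-0.005,0.05,0.13],0,0.058],[[-0.02,0.604,0.13],-18.3,0.058],[[-0.02,0.604,0.13],-18.3,0.058],[[-0.02,0.604,0.13],-18.3,0.058],[[-0.02,0.604,0.13],-18.3,0.058],[[-0.02,0.604,0.13],-18.3,0.058]]'; python3 -m jog '[[[-0.01,0.3,0],0,0.058],[[-0.01,0.3,0],0,0.058],[[-0.01,0.3,0],0,0.058]]'
python3 - <<'E'
from h import *
a=arm.read_camera("top")
cv2.imwrite("pics/l2.png",cv2.resize(a[190:310,340:500],None,fx=5,fy=5,interpolation=cv2.INTER_CUBIC))
o=arm.get_obs();print(o["time_s"],o["position"],o["opening"],o["tcp_rot"])
q=o["tcp_rot"];print(np.degrees(np.arctan2(2*q[2]**2-1,2*q[1]*q[2])))
E
```

```text
time_s: 17.2
position: [0.5034, 0.107, 0.143]
tcp_rot: [0.001, 0.774, 0.633, 0.001]
force: [1.6, 1.5, -0.6]
opening: 0.68
finger_force: 0.0
time_s: 17.58
position: [0.4971, 0.2948, 0.1429]
tcp_rot: [0.0, 0.774, 0.633, 0.001]
force: [0.6, -0.7, 0.4]
opening: 0.68
finger_force: 0.0
17.625 [0.4959 0.3017 0.1432] 0.6807415889055394 [-0.0012  0.7728  0.6346  0.0024]
-11.21993062165544
```

View pics/l2.png

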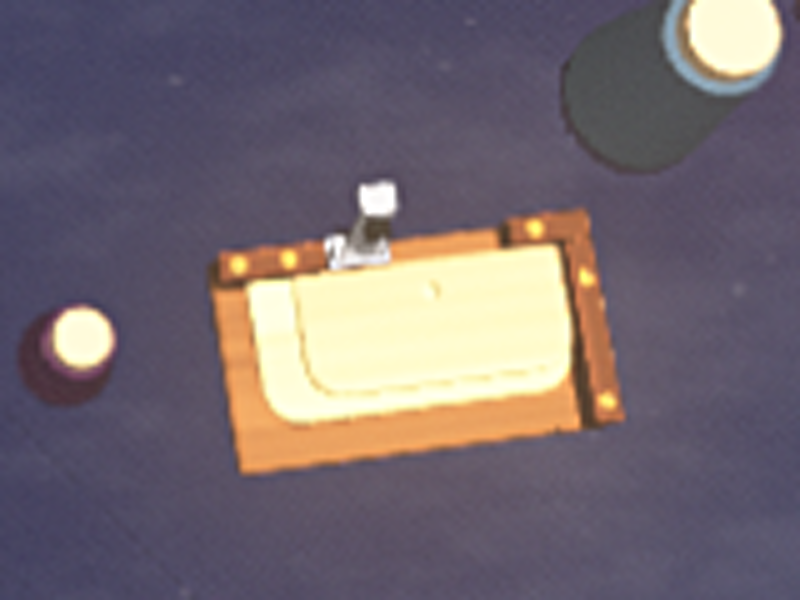

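The medium template is nested flush on the large one. I descend on the small one.

```bash
python3 -m jog '[[[-0.002,0.05,-0.05],0,0.058],[[-0.002,0.05,-0.1],0,0.058],[[-0.002,0.05,-0.13],0,0.058],[[-0.002,0.05,-0.138],0,0.058],[[-0.002,0.05,-0.138],0,0.058],[[-0.002,0.05,-0.138],0,0.058],[[-0.002,0.05,-0.138],0,0.058]]'; python3 -m jog '[[[0,0,-0.002],0,0.058],[[0,0,-0.002],0,0.058]]'
```

```text
time_s: 18.5
position: [0.4961, 0.3431, 0.0063]
tcp_rot: [0.0, 0.774, 0.633, 0.001]
force: [-0.5, -0.1, -0.0]
opening: 0.675
finger_force: 0.0
time_s: 18.75
position: [0.4948, 0.3426, 0.0027]
tcp_rot: [0.0, 0.774, 0.633, 0.0]
force: [-0.1, -0.6, -0.9]
opening: 0.678
finger_force: 0.0
```

```bash
python3 -m jog '[[[0.001,0.0085,0],0,0.058],[[0.001,0.0085,-0.003],0,0.058],[[0.001,0.0085,-0.003],0,0.058]]'; python3 -m jog '[[[0,0,0],0,0.04],[[0,0,0],0,0.036],[[0,0,0],0,0.036],[[0,0,0],0,0.036]]' 40
```

```text
time_s: 19.12
position: [0.4954, 0.3512, -0.0009]
tcp_rot: [-0.0, 0.774, 0.633, -0.0]
force: [-0.3, 0.0, 1.0]
opening: 0.681
finger_force: 0.0
time_s: 19.62
position: [0.496, 0.3512, -0.0003]
tcp_rot: [0.0, 0.774, 0.633, 0.0]
force: [0.3, -0.6, 1.3]
opening: 0.5
finger_force: 40.7
```

```bash
python3 -m jog '[[[0,0,0.03],0,0.036],[[0,0,0.09],0,0.036],[[0,-0.03,0.14],0,0.036],[[0.018,-0.599,0.14],18.4,0.036],[[0.018,-0.599,0.14],18.4,0.036],[[0.018,-0.599,0.14],18.4,0.036],[[0.018,-0.599,0.14],18.4,0.036],[[0.018,-0.599,0.14],18.4,0.036],[[0.018,-0.599,0.14],18.4,0.036],[[0.018,-0.599,0.14],18.4,0.036]]';python3 -m jog '[[[0.018,-0.3,0],0,0.036]]' | head -0; python3 -m jog '[[[0,0,0],0,0.036],[[0,0,0],0,0.036]]'
```

```text
time_s: 20.88
position: [0.5092, -0.1141, 0.1396]
tcp_rot: [0.0, 0.663, 0.749, 0.0]
force: [0.6, 0.5, -0.9]
opening: 0.498
finger_force: 40.8
time_s: 21.25
position: [0.5128, -0.1742, 0.1391]
tcp_rot: [-0.001, 0.663, 0.749, 0.0]
force: [-1.0, 0.7, -0.7]
opening: 0.494
finger_force: 40.8Exception ignored on flushing sys.stdout:
BrokenPipeError: [Errno 32] Broken pipe
```

```bash
python3 -m jog '[[[0.001,-0.0735,0],0,0.036],[[0.001,-0.0735,0],0,0.036],[[0.001,-0.0735,-0.02],0,0.036],[[0.001,-0.0735,-0.07],0,0.036],[[0.001,-0.0735,-0.095],0,0.036],[[0.001,-0.0735,-0.095],0,0.036],[[0.001,-0.0735,-0.095],0,0.036]]'
```

```text
time_s: 22.12
position: [0.5152, -0.2474, 0.0457]
tcp_rot: [0.001, 0.662, 0.749, 0.0]
force: [0.3, -0.0, -0.5]
opening: 0.497
finger_force: 40.8
```

```bash
python3 -m jog '[[[0,0,-0.015],0,0.036],[[0,0,-0.02],0,0.036],[[0,0,-0.0205],0,0.036]]'; python3 -m jog '[[[0.0002,-0.002,0],0,0.036],[[0.0004,-0.0035,0],0,0.036],[[0.0005,-0.0045,0],0,0.036]]';  python3 -m jog '[[[0.002,0.0002,0],0,0.036],[[0.003,0.0004,0],0,0.036]]'
```

```text
time_s: 22.5
position: [0.514, -0.2478, 0.0236]
tcp_rot: [-0.0, 0.663, 0.749, -0.0]
force: [0.2, -0.5, -0.4]
opening: 0.493
finger_force: 40.8
time_s: 22.88
position: [0.515, -0.2529, 0.0243]
tcp_rot: [0.0, 0.663, 0.749, 0.0]
force: [-0.3, -0.1, 0.7]
opening: 0.492
finger_force: 40.8
time_s: 23.12
position: [0.518, -0.2522, 0.0241]
tcp_rot: [0.0, 0.663, 0.749, 0.0]
force: [0.1, -0.2, -0.4]
opening: 0.499
finger_force: 40.8
```

```bash
python3 -m jog '[[[0,0,-0.002],0,0.036],[[0.0001,-0.001,-0.002],0,0.036],[[0.0002,-0.0018,-0.002],0,0.036]]'; python3 -m jog '[[[0.001,0.0001,0],0,0.036],[[0.002,0.0002,0],0,0.036]]'
```

```text
time_s: 23.5
position: [0.5177, -0.253, 0.0217]
tcp_rot: [-0.001, 0.663, 0.749, 0.0]
force: [-0.0, 5.2, 0.7]
opening: 0.499
finger_force: 40.9
time_s: 23.75
position: [0.5183, -0.2529, 0.0215]
tcp_rot: [-0.002, 0.663, 0.749, -0.001]
force: [-9.2, 2.6, 4.6]
opening: 0.505
finger_force: 41.3
```

Small is against both fences. I press it down, release it, then go behind the strap with the fingers shut.

```bash
python3 -m jog '[[[0.0002,-0.0005,-0.0012],0,0.036],[[0.0002,-0.0005,-0.0012],0,0.036]]';  python3 -m jog '[[[0,0,0.001],0,0.056],[[0,0,0.001],0,0.056],[[0,0,0.03],0,0.056],[[0,0,0.09],0,0.056],[[0,0,0.13],0,0.0],[[0.066,0.056,0.13],0,0.0],[[0.066,0.056,0.13],0,0.0],[[0.066,0.056,0.13],0,0.0],[[0.066,0.056,0.13],0,0.0]]'
python3 - <<'E'
from h import *
from tray import *
o=arm.get_obs();print(o["time_s"],o["position"],(o["position"][:2]-t)@R)
E
```

```text
time_s: 24.0
position: [0.5183, -0.2529, 0.0208]
tcp_rot: [-0.003, 0.663, 0.749, -0.0]
force: [-9.2, 6.2, 9.7]
opening: 0.495
finger_force: 41.8
time_s: 25.12
position: [0.5859, -0.1988, 0.1507]
tcp_rot: [0.0, 0.663, 0.749, -0.0]
force: [-0.2, -0.1, -0.5]
opening: -0.001
finger_force: 0.0
25.125 [ 0.5859 -0.1988  0.1507] [0.0517 0.0865]
```

```bash
python3 -m jog '[[[0,0.001,-0.05],0,0],[[0,0.001,-0.088],0,0],[[0,0.001,-0.09],0,0],[[0,0.001,-0.09],0,0]]'; python3 -m jog '[[[-0.006,-0.0007,0],0,0],[[-0.012,-0.0014,0],0,0],[[-0.018,-0.0022,0],0,0],[[-0.024,-0.0029,0],0,0],[[-0.03,-0.0036,0],0,0]]'; python3 -m jog '[[[-0.005,-0.0006,0],0,0],[[-0.01,-0.0012,0],0,0],[[-0.015,-0.0018,0],0,0],[[-0.02,-0.0024,0],0,0],[[-0.02,-0.0024,0],0,0]]'
python3 - <<'E'
from h import *
b=arm.read_camera("side");a=arm.read_camera("top")
cv2.imwrite("pics/s1.png",b);cv2.imwrite("pics/s1t.png",a)
o=arm.get_obs();print(o["time_s"],o["position"])
E
```

```text
time_s: 25.62
position: [0.5866, -0.1983, 0.0621]
tcp_rot: [0.001, 0.663, 0.749, 0.0]
force: [0.6, -0.6, -0.1]
opening: 0.002
finger_force: 0.0
time_s: 26.25
position: [0.5558, -0.2009, 0.061]
tcp_rot: [0.0, 0.663, 0.749, -0.0]
force: [-0.4, 0.4, -0.3]
opening: -0.003
finger_force: 0.0
time_s: 26.88
position: [0.5358, -0.2033, 0.0608]
tcp_rot: [-0.0, 0.663, 0.749, -0.0]
force: [-1.5, -0.1, 0.0]
opening: 0.003
finger_force: 0.0
26.975 [ 0.5363 -0.2033  0.0609]
```

```bash
python3 -m jog '[[[-0.005,-0.0006,0],0,0],[[-0.01,-0.0012,0],0,0],[[-0.01,-0.0012,0],0,0],[[-0.01,-0.0012,0.05],0,0],[[-0.01,-0.0012,0.12],0,0],[[-0.1,0.3,0.15],0,0],[[-0.1,0.3,0.15],0,0],[[-0.1,0.3,0.15],0,0],[[-0.1,0.3,0.15],0,0],[[-0.1,0.3,0.15],0,0]]'
python3 - <<'E'
from h import *
b=arm.read_camera("side");a=arm.read_camera("top")
A=cv2.resize(a[190:310,340:500],(400,300),interpolation=cv2.INTER_CUBIC)
B=cv2.resize(b[240:336,310:438],(400,300),interpolation=cv2.INTER_CUBIC)
cv2.imwrite("pics/f.png",np.vstack([np.hstack([A,B]),np.hstack([cv2.resize(a,(400,300)),cv2.resize(b,(400,300))])]))
# bystander shift check against first picture
for n,i,r in (("top",a,{"blue":(450,180,50,45),"plum":(340,245,28,28),"white":(168,308,45,34),"spool":(195,235,25,25)}),("side",b,{"blue":(405,255,45,70),"plum":(303,240,28,40),"white":(198,190,35,48),"spool":(262,200,20,24)})):
    z=cv2.imread(f"pics/{n}0.png")
    for k,(u,v,w,h) in r.items(): print(n,k,cv2.phaseCorrelate(np.float64(cv2.cvtColor(z,6)[v:v+h,u:u+w]),np.float64(cv2.cvtColor(i,6)[v:v+h,u:u+w])))
o=arm.get_obs();print(o["time_s"],o["position"])
E
```

```text
time_s: 28.22
position: [0.4367, 0.0945, 0.2109]
tcp_rot: [0.0, 0.663, 0.749, 0.0]
force: [1.5, 0.8, -0.7]
opening: 0.002
finger_force: 0.0
top blue ((0.04559547663716046, 0.39923170081084436), 0.9319010048036378)
top plum ((0.043979937429648785, -0.03029152146748082), 0.981435031849104)
top white ((0.8002470535726047, -0.038997877868279573), 0.9187137651781843)
top spool ((-1.2837773837747317, -0.04661485129087595), 0.4041137391747989)
side blue ((0.4805465926447994, 0.03396072276625972), 0.9900685028977886)
side plum ((-0.048452390303616255, -0.03778005237449378), 0.9632506162075636)
side white ((-0.025283814707378838, -0.028539979178137997), 0.9943981362899863)
side spool ((0.1411330065982419, 0.24920542050005956), 0.9269835854697642)
28.325 [0.4358 0.0977 0.2113]
```

View pics/f.png

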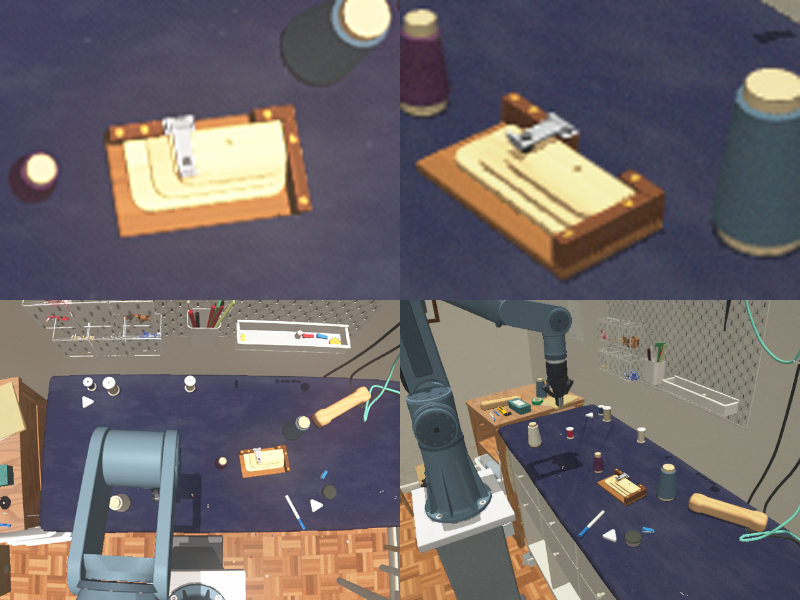

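The picture shows the three templates nested in the corner. The strap is level with its foot on the stack (tip near (185,170) in the top crop), the bystanders are in place and the arm is clear.

```bash
python3 -c "
from workcell import arm
print(arm.finish_job())"
```

```text
the job is handed in; nothing more can be done
None
```

I nested the three templates in the tray corner, largest at the bottom, and swung the strap down onto the stack; the last picture shows no cone or spool knocked over, and I handed the job in at about 28 s.

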